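Stand a bearing end plate on end in the vice for its thread inserts

ROBOT

A 6-joint arm with a two-finger parallel gripper is mounted at the origin on a cart in front of the work surface, level with it; the furniture and walls round the work are solid. World frame = base frame: x ahead of the robot, y to its left, z up, the work surface at z = 0. Lengths are in mm, angles in degrees, forces in N, time in s.
With the tool pointing down it reaches from about 300 to 825 mm from the base axis. Payload 5.4 kg.
Tool frame: the origin (TCP) lies midway between the tips of the shut fingers; the grasp point (between the pads) lies 19 mm behind it (robot.grip_depth is the distance from the TCP to the grasp point, in mm); z points along the fingers, y is the line along which they close (so a half turn about z gives the same grasp; the last joint's range is limited). The gripper opens to 92 mm and grips with 3 to 60 N. Pads are 20 mm wide; open, the fingers measure 128 mm over their backs; the gripper's body (75 mm by 189 mm) begins 69 mm behind the grasp point.
Start: joints at [-75.693, 9.076, 91.501, -0, 79.423, -12.038], TCP at [255.142, -515.275, 214.601] pointing down, gripper open.
Joint ranges: [-166.64, 166.64], [-54.1, 131.32], [10.49, 154.53], [-73.88, 253.88], [9.74, 151.15], [-171.62, 171.62]. Speed limits (degrees/s): [147.25, 147.25, 180, 180, 180, 180].

INTERFACE

Orientations are given as a 3x3 rotation matrix whose columns are the frame's x, y, z axes.
In Python, from cell import robot gives the robot as it stands.
- The arm moves only by the tool arm_command, never from a script. Its argument "plan" is a list that holds one entry, the list of rows, each a list of 4 numbers: the shift along the tool's x, y, z in mm, then the turn about the tool's z in degrees. A call has exactly 8 rows; each row shifts and turns the commanded pose from where the row before left it, along the tool's axes as they then stand; what a row does not reach is not made up. A row lasts 1/8 s, in which the tool goes at most 62.5 mm and 10.7 degrees, less where a joint would pass 70% of its speed; a pose out of reach is approached as far as the arm can. A call with a gripper value outside its range is refused whole. "grip" is the opening, from 0 (shut) to 1 (fully open), set as the call begins (left out, the last holds). The fingers move at their own pace and stop on an object; "squeeze" is the grip in N (left out, the last holds). Time passes only in rows, so rows that do not move let the fingers close, or fill a call up. It gives the time, the measured TCP pose, the force, the opening and the grip force at its end, in the units of the state.
- robot.sense(): the state, without advancing time (a new reading comes with each control period).
- robot.read_camera(name): name is "scene" or "top" or "wrist"; returns a dict with "img" (480x640x3 uint8, red, green, blue), "mtx" (3x3 intrinsics, pixels), "origin" and "attitude" of the camera in the world. Camera axes: x right, y down, z forward; pixel columns grow to the right and rows downward; lengths in mm; the calibration is good to about 2 mm. The wrist camera is an equidistant fisheye: a pixel r from the principal point sees the ray r / f radians off the axis. A picture is of the moment at which its call begins. There is no depth.
- robot.finish_job(): hands the job in; it is judged then, once.
The state is a dict: "time_s": time; "joint_positions": joint angles; "qd": joint speeds; "tau": joint torques, N m; "tool_pos": TCP position; "tool_rot": TCP orientation; "force": force on the tool from outside, world axes, zero at the start; "ft_torque": the same for the moment, N m; "opening": opening from 0.0 (shut) to 1.0 (fully open); "gripper_force": force on a finger pad.
Only numpy, scipy, OpenCV 4.12 (cv2) and the standard library are available. Lean on these libraries where they do the work, as an engineer would, in place of code of your own. Each camera call takes 0.05 s, during which the arm holds its last target. There are 200 camera calls.

TASK

The bearing end plate lying on the bench is to get thread inserts in its two-hole end. Lean it squarely on the sloping regrip stand, face on the bed, plain end down on the toe, and let go; then take it again by its upper end and stand it upright on the vice bed, midway across the jaws with the two holes on top, let go, and slide the moving jaw up until the plate stands square and snug between the two jaws. Set the plate down without dropping it or letting it topple, and leave the threadlock bottle, the jar and the loupe where they are.

Things in the scene. Friction and masses are not known exactly. Their poses are not given: they have to be found in the camera images.
- end_plate: Loose bare aluminium bearing end plate, 100 mm long (its x) x 56 wide (y) x 16 thick (z), 0.15 to 0.31 kg; starts flat on the bench, z up. 28 mm through bore centred 10 mm off the middle towards the plain (-x) end. The +x end is stepped in to 44 mm width over its last 12 mm and has two 8 mm dark tapped holes in its end face. Origin: middle of the underside
- plate_center (a point): centre of the end plate (middle of its length and width, half-way through its 16 mm thickness; the centre of mass is within 3 mm); axes as the plate's. The 56 mm width can be gripped across here
- plate_top (a point): middle of the plate's tapped (two-hole, +x) end face, 50 mm from its centre; axes as the plate's
- plate_foot (a point): middle of the plate's plain (-x) end face, 50 mm from its centre: the end that goes down; axes as the plate's
- regrip_stand: Fixed stand, dark base 78 x 100 x 9 mm (origin: middle of its underside, z up), with an aluminium bed 44 mm wide, 56 mm long from the toe, sloping 45 degrees: up the bed is (0,-0.707,0.707) in its frame, square off it (0,0.707,0.707). Toe 10 mm high off the bed at the lower end. The plate overhangs it by 6 mm at each side, 44 mm at the upper end
- stand_toe (a point): middle of the corner where the stand's bed meets its toe, 34 mm above the stand's underside; axes as the stand's
- stand_foot (a point): where the middle of the plate's plain end face comes when the plate leans properly on the stand (8 mm square off the bed from the toe corner); axes as the stand's
- stand_mid (a point): where the plate's centre comes when it leans properly on the stand (50 mm up the bed, 8 mm off it); axes as the stand's
- mini_vice: Fixed steel vice, 66 mm wide (x), 172 long (y), 59 high; origin on its underside mid-width, z up. Jaws 62 mm wide, tops 59 mm high; bed (two rails 11 to 29 mm either side of the middle) 32 mm high. Fixed jaw at the -y end, face at y = -47.5 mm. Moving jaw 34 mm thick, slides along y. Behind it a screw block from y = +44 mm, 52 mm high; tommy bar to y = +86
- vice_seat (a point): on the vice bed at the foot of the fixed jaw's face, middle of the width, 32 mm above the vice's underside; axes as the vice's. A plate standing against the fixed jaw has its centre plane 8 mm from here towards the vice's +y
- mini_vice_jaw (a joint): position of the vice's moving jaw, m along the vice's y. It can be pushed straight along (screw slack), 3 N friction, and stays where left. Gap between the jaw faces = 10.4 mm + this value, so 0.0056 when closed on the 16 mm plate. Range 0 to 0.030; starts at 0.016 to 0.022
- jaw_back (a point): middle of the back (+y) side of the moving jaw, 52 mm above the vice's underside, 6 mm below the jaw's top: push here towards the vice's -y to close; moves with the jaw; axes as the vice's
- threadlock_bottle: small red bottle with blue cap, 29 mm wide, 96 mm tall, standing (origin in its underside): bystander
- nut_jar: white lidded jar, 44 mm wide, 61 mm tall (origin in its underside): bystander
- loupe: black loupe, 37 mm wide, 38 mm tall (origin in its underside): bystander
Things that resemble listed ones, but are neither listed nor needed, are in the scene too. There is more than one size of the end_plate; the one meant has the size given above.

How it is judged:
By the outcome, as a careful person would: the job done as asked, in the order asked, and still so for the second after the job is handed in, with the robot touching nothing.
It also fails if it takes over 72 s, if anything falls off the work surface, if the arm or the gripper's body presses on something with over 40 N, if the wrist force passes 120 N, or if a joint passes its speed limit or range.

## Working session

There is one attempt and no reset: what is moved stays moved. The work goes in short steps, Python scripts to look and compute and a tool call to move; the robot and the scene stay as the last step left them, time stands still between calls to the robot, and variables do not carry over. Pictures are saved under pics/ and viewed, at most 10 in all, crops included, and the job is handed in when it is done.

Besides the shell and the picture viewer there is one more tool, called after "Request:" as name([rows], argument=value, ...), one row to a line, values as JSON. arm_command: Moves the arm, as the interface text tells. Its arguments: {"type":"object","properties":{"plan":{"type":"array"},"grip":{"type":"number"},"squeeze":{"type":"number"}},"required":["plan"]}

```bash
mkdir -p pics; ls
python3 - <<'E'
from cell import robot
import cv2,numpy as np
np.set_printoptions(precision=3,suppress=True)
for n in ("scene","top"):
    c=robot.read_camera(n); cv2.imwrite(f"pics/{n}0.png",c["img"][:,:,::-1]); print(n,c["mtx"],c["origin"],c["attitude"])
s=robot.sense();print(s["tool_pos"],s["tool_rot"],s["time_s"],robot.grip_depth)
E
```

```text
pics
scene [[620.781   0.    309.695]
 [  0.    620.781 235.326]
 [  0.      0.      1.   ]] [-201.309  623.199  594.203] [[-0.652 -0.368  0.663]
 [-0.758  0.295 -0.582]
 [ 0.019 -0.882 -0.471]]
top [[471.805   0.    320.333]
 [  0.    471.805 238.022]
 [  0.      0.      1.   ]] [ 426.277  -14.841 1098.276] [[-0.02  -0.995  0.103]
 [-1.     0.02   0.003]
 [-0.005 -0.103 -0.995]]
[ 254.997 -514.734  213.71 ] [[ 0.896  0.444 -0.   ]
 [ 0.444 -0.896  0.002]
 [ 0.    -0.002 -1.   ]] 0.1 18.700000000000003
```

View pics/scene0.png

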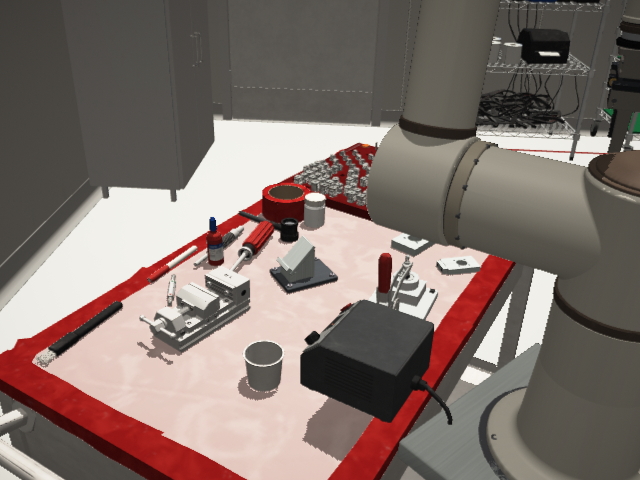

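View pics/top0.png

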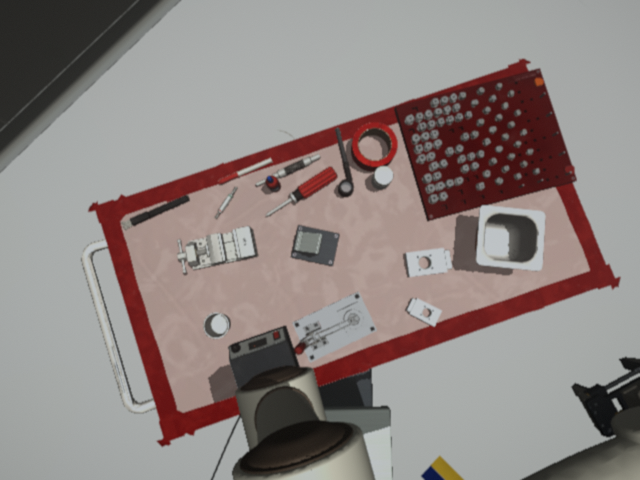

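The big plate is at about (428,262) in the top image, with its stepped end to the right. The stand is at (315,245), and the vice at (215,248) with its tommy bar on the left. I'll measure these from an enlarged composite.

```bash
cat > h.py <<'E'
import numpy as np,cv2
np.set_printoptions(precision=2,suppress=True)
def ray(c,uv,fish=False):
    K=c["mtx"];x=(uv[0]-K[0,2])/K[0,0];y=(uv[1]-K[1,2])/K[1,1]
    if fish:
        r=np.hypot(x,y);s=np.sin(r)/max(r,1e-9);d=np.array([x*s,y*s,np.cos(r)])
    else: d=np.array([x,y,1.])
    return np.array(c["attitude"])@d
def on(c,uv,z,fish=False):
    d=ray(c,uv,fish);o=np.array(c["origin"]);return o+d*(z-o[2])/d[2]
def proj(c,P,fish=False):
    p=np.array(c["attitude"]).T@(np.array(P,float)-c["origin"]);K=c["mtx"]
    if fish:
        r=np.hypot(p[0],p[1]);a=np.arctan2(r,p[2]);q=p[:2]/max(r,1e-9)*a
    else: q=p[:2]/p[2]
    return np.array([K[0,0]*q[0]+K[0,2],K[1,1]*q[1]+K[1,2]])
E
python3 - <<'E'
from cell import robot
from h import *
c=robot.read_camera("top");im=c["img"][:,:,::-1]
def crop(x,y,w,h,k): return cv2.resize(im[y:y+h,x:x+w],None,fx=k,fy=k,interpolation=cv2.INTER_CUBIC)
a=crop(170,215,100,64,8)
b=np.hstack([crop(284,218,66,50,6),crop(398,240,67,50,6)]);b=cv2.copyMakeBorder(b,0,0,0,2,0)[:, :800]
cv2.imwrite("pics/c1.png",np.vstack([a[:300+200, :800][:, :800],b[:100]*0])[:512]);
out=np.zeros((600,800,3),np.uint8);out[:300]=cv2.resize(crop(170,215,100,60,6),(600,300)).shape and 0
v=crop(170,222,100,52,6);out[:v.shape[0],:600]=v;out[312:312+288,:b.shape[1]]=b[:288];cv2.imwrite("pics/c1.png",out)
for n,uv,z in(("plate",(428,262),16),("stand",(315,245),9),("vice",(217,248),50)):print(n,on(c,uv,z))
# bright contour near plate
g=im[240:290,398:465].astype(int);m=((g.min(2)>170)).astype(np.uint8)
cs,_=cv2.findContours(m,cv2.RETR_EXTERNAL,cv2.CHAIN_APPROX_NONE);k=max(cs,key=cv2.contourArea)+np.array([398,240])
r=cv2.minAreaRect(k);bx=cv2.boxPoints(r);print(r);print(bx);print([on(c,p,16)[:2] for p in bx])
E
```

```text
plate [ 477.83 -257.4    16.  ]
stand [522.75   0.88   9.  ]
vice [516.79 219.04  50.  ]
((429.026123046875, 261.5773010253906), (24.762451171875, 42.7744140625), 82.64761352539062)
[[406.23 252.03]
 [448.65 246.56]
 [451.82 271.12]
 [409.4  276.59]]
[array([ 501.7 , -208.45]), array([ 512.36, -306.35]), array([ 455.91, -310.9 ]), array([ 445.35, -213.53])]
```

View pics/c1.png

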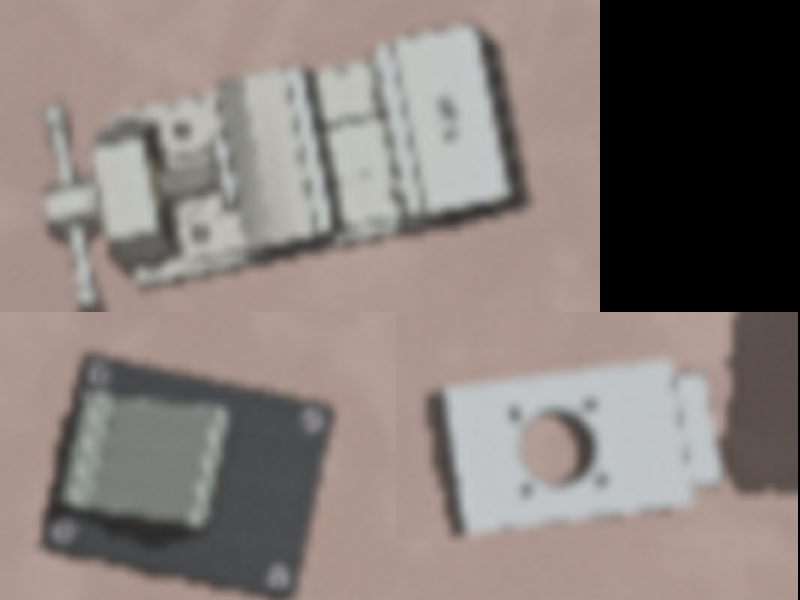

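Run:
```python
from h import *
im=cv2.imread("pics/scene0.png")
a=cv2.resize(im[225:300,260:345],None,fx=7,fy=7,interpolation=cv2.INTER_CUBIC)
cv2.imwrite("pics/c2.png",a)
```

```text
(no output)
```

View pics/c2.png

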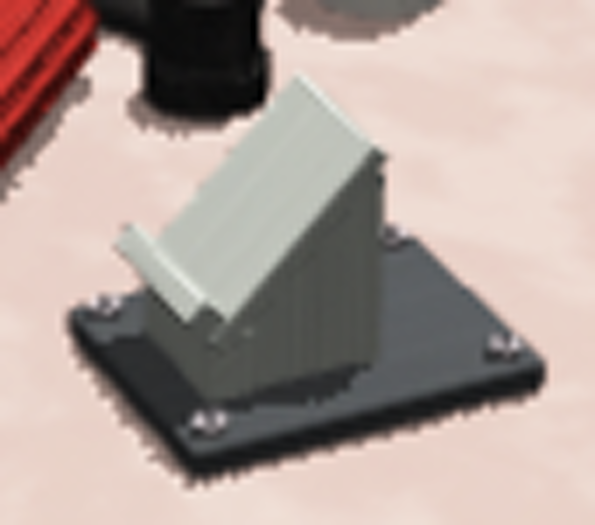

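The scene crop shows the toe on the left (world +y side), so the bed rises towards −y, the way the plate already lies. The tool always points straight down. I'll grip across the width near the tapped end and tilt the plate by letting it pivot in a light grip with its foot supported.

```bash
cat >> h.py <<'E'
def plan(s,P,yawdir,n=8):
    """rows from sensed pose to TCP P with tool y along +-yawdir (world xy)"""
    R=np.array(s["tool_rot"]);p=np.array(s["tool_pos"])
    a0=np.degrees(np.arctan2(R[1,1],R[0,1]))
    a1=np.degrees(np.arctan2(yawdir[1],yawdir[0]));d=(a1-a0+90)%180-90
    t=-d/n;D=(np.array(P,float)-p)/n
    print("turn/row %.2f total %.1f"%(t,t*n))
    for i in range(n):
        a=np.radians(a0+d*i/n);y=np.array([np.cos(a),np.sin(a),0]);x=np.array([-y[1]*-1*-1,y[0],0])
        print([round(float(v),1) for v in (D@x,D@y,-D[2],t)])
E
python3 - <<'E'
from cell import robot
from h import *
plan(robot.sense(),(480,-280,200),(0.994,0.106))
E
```

```text
turn/row -8.72 total -69.7
[38.2, -13.8, 1.7, -8.7]
[39.9, -7.9, 1.7, -8.7]
[40.6, -1.7, 1.7, -8.7]
[40.4, 4.4, 1.7, -8.7]
[39.3, 10.5, 1.7, -8.7]
[37.2, 16.3, 1.7, -8.7]
[34.3, 21.8, 1.7, -8.7]
[30.6, 26.7, 1.7, -8.7]
```

Request:
arm_command([
  [[38, -14, 2, -8.7], [40, -8, 2, -8.7], [40.5, -2, 2, -8.7], [40.5, 4.5, 2, -8.7], [39.5, 10.5, 2, -8.7], [37, 16.5, 2, -8.7], [34.5, 22, 2, -8.7], [30.5, 26.5, 2, -8.7]],
], grip=1)

```text
time_s: 1.15
tool_pos: [480.8, -279.1, 198.3]
tool_rot: [[-0.109, 0.994, -0.0], [0.994, 0.109, 0.0], [0.0, -0.0, -1.0]]
force: [-0.2, 0.2, -0.0]
opening: 1.003
gripper_force: 0.0
```

Run:
```python
from cell import robot
from h import *
s=robot.sense();print(s["tool_pos"],s["tool_rot"][:,1],s["time_s"],s["joint_positions"])
c=robot.read_camera("wrist");cv2.imwrite("pics/w1.png",c["img"][:,:,::-1]);print(c["mtx"],c["origin"],c["attitude"])
```

```text
[ 480.78 -279.14  198.25] [ 0.99  0.11 -0.  ] 1.15 [-42.59   7.01  95.67  -0.    77.35 -48.82]
[[371.65   0.   326.45]
 [  0.   371.65 238.12]
 [  0.     0.     1.  ]] [ 471.81 -194.85  367.18] [[ 0.99  0.1   0.03]
 [ 0.11 -0.95 -0.3 ]
 [-0.    0.3  -0.95]]
```

View pics/w1.png

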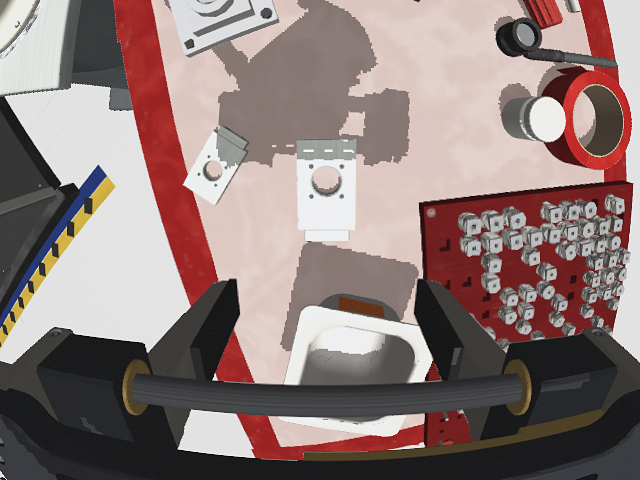

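Wrist view: the plate's plain-end corners are at (297,139) and (357,139), the shoulder corners at (298,231) and (355,229), and the tapped end face at about (327,240).

Run:
```python
from cell import robot
from h import *
c=robot.read_camera("wrist")
for uv in((297,139),(357,139),(298,231),(355,229),(306,240),(349,240)):print(uv,on(c,uv,16,True)[:2])
print("bin",[on(c,(305,308),z,True)[:2] for z in(0,60)])
im=c["img"].astype(int)
m=((im.max(2)-im.min(2)<14)&(im.min(2)>110)).astype(np.uint8);m[:, :285]=0;m[:, 370:]=0;m[:125]=0;m[245:]=0
cs,_=cv2.findContours(m,cv2.RETR_EXTERNAL,cv2.CHAIN_APPROX_NONE);k=max(cs,key=cv2.contourArea)
w=np.array([on(c,p[0],16,True)[:2] for p in k],np.float32);r=cv2.minAreaRect(w);print(r,cv2.boxPoints(r))
```

```text
(297, 139) [ 447.95 -206.51]
(357, 139) [ 503.72 -199.96]
(298, 231) [ 457.94 -295.71]
(355, 229) [ 513.43 -287.17]
(306, 240) [ 466.72 -304.05]
(349, 240) [ 509.07 -299.11]
bin [array([ 473.01, -388.33]), array([ 473.05, -356.2 ])]
((478.1802062988281, -256.8598327636719), (56.798770904541016, 99.51910400390625), 6.533185958862305) [[ 444.3  -210.65]
 [ 455.63 -309.53]
 [ 512.06 -303.07]
 [ 500.73 -204.19]]
```

Request:
arm_command([
  [[-0.5, 0, 30, 0], [-0.5, 0, 30, 0], [-0.5, 0, 30, 0], [-0.5, 0, 30, 0], [-0.5, 0, 30, 0], [-0.5, 0, 22, 0], [-0.5, 0, 15, 0], [0, 0, 8, 0]],
])

```text
time_s: 2.25
tool_pos: [480.0, -284.0, 2.9]
tool_rot: [[-0.103, 0.995, -0.001], [0.995, 0.103, 0.0], [0.0, -0.001, -1.0]]
force: [0.8, 0.0, 0.9]
opening: 1.001
gripper_force: 0.0
```

Request:
arm_command([
  [[0, 0, 0, 0], [0, 0, 0, 0], [0, 0, 0, 0], [0, 0, 0, 0], [0, 0, 0, 0], [0, 0, 0, 0], [0, 0, 0, 0], [0, 0, 0, 0]],
], grip=0, squeeze=6)

```text
time_s: 3.25
tool_pos: [480.8, -284.1, 4.2]
tool_rot: [[-0.104, 0.995, 0.001], [0.995, 0.104, -0.001], [-0.001, 0.001, -1.0]]
force: [-0.6, 0.8, 5.7]
opening: 0.605
gripper_force: 6.0
```

Request:
arm_command([
  [[1.3, 0, -7.4, 0], [2, 0, -7.2, 0], [2.7, 0, -7, 0], [3.4, 0, -6.6, 0], [4, 0, -6.3, 0], [4.6, 0, -5.9, 0], [5.2, 0, -5.4, 0], [5.7, 0, -4.8, 0]],
])

```text
time_s: 4.25
tool_pos: [477.4, -254.6, 54.5]
tool_rot: [[-0.104, 0.995, -0.0], [0.995, 0.104, 0.0], [0.0, 0.0, -1.0]]
force: [0.5, 0.8, -2.2]
opening: 0.607
gripper_force: 6.0
```

Run:
```python
from cell import robot
from h import *
c=robot.read_camera("wrist");d=robot.read_camera("scene")
o=np.hstack([c["img"][100:400,200:480],cv2.resize(d["img"][200:300,360:520],None,fx=3,fy=3)])
cv2.imwrite("pics/w2.png",o[:,:,::-1]);print(robot.sense()["tool_pos"])
```

```text
[ 477.69 -254.54   54.72]
```

View pics/w2.png

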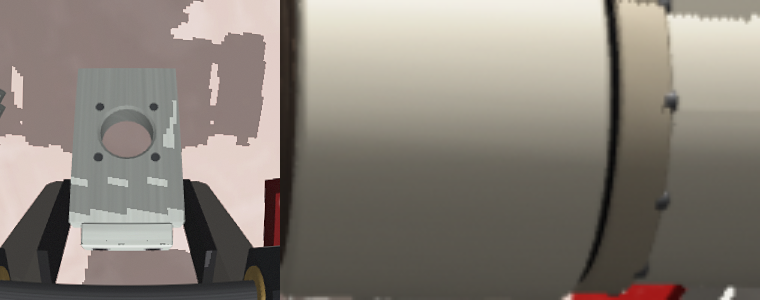

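Run:
```python
from cell import robot
from h import *
c=robot.read_camera("wrist")
px=np.array([.108,-.994,0]);w=np.array([.994,.108,0]);z=np.array([0,0,1])
b=np.array([478.5,-258,0])-50*px
for th in(0,30,40,45,50):
    t=np.radians(th);u=px*np.cos(t)+z*np.sin(t);n=-px*np.sin(t)+z*np.cos(t)
    g=np.array([477.5,-254.6,54.5+6.5])  # pivot
    o=g-25.5*u-9.5*n
    print(th,[proj(c,o+a*u+s*28*w+16*n,True)-[200,100] for a in(-50,38) for s in(-1,1)])
```

```text
0 [array([58.4, 48.8]), array([191.37,  48.22]), array([ 69.04, 231.98]), array([182.5 , 231.62])]
30 [array([71.87, 56.97]), array([178.5 ,  56.52]), array([ 66.76, 229.15]), array([184.67, 228.78])]
40 [array([75.11, 66.94]), array([175.46,  66.53]), array([ 66.08, 226.47]), array([185.31, 226.09])]
45 [array([76.54, 72.86]), array([174.14,  72.46]), array([ 65.76, 224.83]), array([185.6 , 224.45])]
50 [array([77.83, 79.3 ]), array([172.95,  78.91]), array([ 65.47, 223.  ]), array([185.86, 222.62])]
```

The plate has pivoted to about 43–45° with its foot on the bench. I'll grip it firmly, lift it and approach the stand.

Request:
arm_command([
  [[0, 0, 0, 0], [0, 0, -8, 0], [0, 0, -20, 0], [0, 0, -25, 0], [20, 0, -30, 0], [30, 4, -20, 0], [40, 6, -5, 0], [30, 6, 0, 0]],
], squeeze=30)

```text
time_s: 5.4
tool_pos: [481.2, -133.1, 163.2]
tool_rot: [[-0.104, 0.995, 0.001], [0.995, 0.104, -0.001], [-0.001, 0.001, -1.0]]
force: [0.6, -0.8, -2.4]
opening: 0.604
gripper_force: 30.0
```

Run:
```python
from cell import robot
from h import *
s=robot.sense();print(s["tool_pos"],s["force"])
c=robot.read_camera("wrist");cv2.imwrite("pics/w3.png",c["img"][:,:,::-1])
t=robot.read_camera("top");im=t["img"].astype(int)
print(proj(t,s["tool_pos"]))
m=((im.max(2)<95)&(im.max(2)-im.min(2)<25)).astype(np.uint8);m[:215]=0;m[275:]=0;m[:, :284]=0;m[:, 350:]=0
k=np.argwhere(m)[:,::-1];w=np.array([on(t,p,9)[:2] for p in k],np.float32);r=cv2.minAreaRect(w);print(len(k),r,cv2.boxPoints(r))
```

```text
[ 481.18 -133.14  163.24] [ 0.57 -0.75 -2.38]
[381.72 257.69]
2021 ((510.96002197265625, -6.195549011230469), (142.78610229492188, 111.65971374511719), 88.51609802246094) [[453.3  -76.12]
 [564.92 -79.01]
 [568.62  63.73]
 [457.    66.62]]
```

View pics/w3.png

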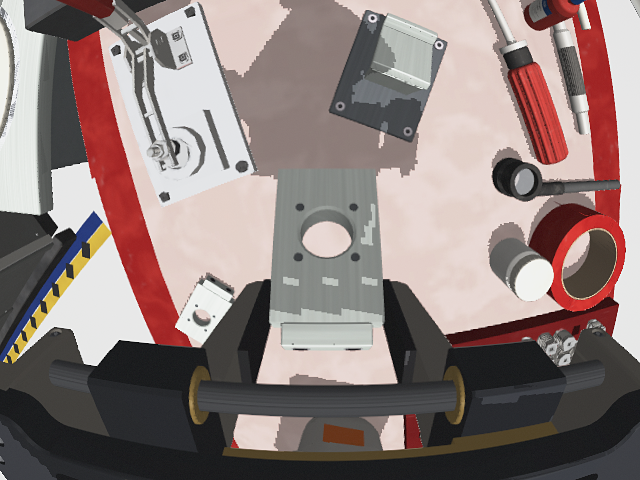

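Wrist view: the stand base corners are near (369,9), (446,42), (412,142) and (331,107). The bed's upper edge runs from (374,72) to (424,90).

Run:
```python
from cell import robot
from h import *
c=robot.read_camera("wrist");t=robot.read_camera("top")
W=np.array([on(c,p,9,True)[:2] for p in((369,9),(446,42),(412,142),(331,107))])
S=np.array([on(c,p,10,True)[:2] for p in((372,18),(440,44),(408,131),(341,106))])
T=np.array([on(t,p,9)[:2] for p in((290.7,257.3),(298.2,224.8),(339,233.5),(333.5,266))])
for n,q in(("W",W),("S",S),("T",T)):
    m=q.mean(0);d=(q[0]+q[1]-q[2]-q[3])/2;e=(q[1]+q[2]-q[0]-q[3])/2
    print(n,m,"len y",np.hypot(*d),"x",np.hypot(*e),"yaw(y)",np.degrees(np.arctan2(-d[0],d[1])),"x",np.degrees(np.arctan2(e[1],e[0])))
# toe wide
m=W.mean(0)
print([on(c,p,73.6,True)[:2] for p in((374,72),(424,90))],[on(c,p,41,True)[:2] for p in((388,10),(435,30))])
cv2.imwrite("pics/w4.png",cv2.resize(c["img"][0:160,310:470,::-1],None,fx=3.7,fy=3.7,interpolation=cv2.INTER_CUBIC))
```

```text
W [521.79   5.31] len y 96.29004244845544 x 74.83639579255961 yaw(y) -12.977003720104278 x -15.245049312002099
S [522.02   5.06] len y 84.60787803152688 x 62.49961383488219 yaw(y) -12.863831174690192 x -12.441544809204865
T [521.95   0.12] len y 98.98789808514769 x 77.05940659664692 yaw(y) -12.94713567646835 x -12.339695343632771
[array([500.23,  -6.19]), array([536.48, -13.28])] [array([509.5 ,  52.13]), array([548.52,  42.39])]
```

View pics/w4.png

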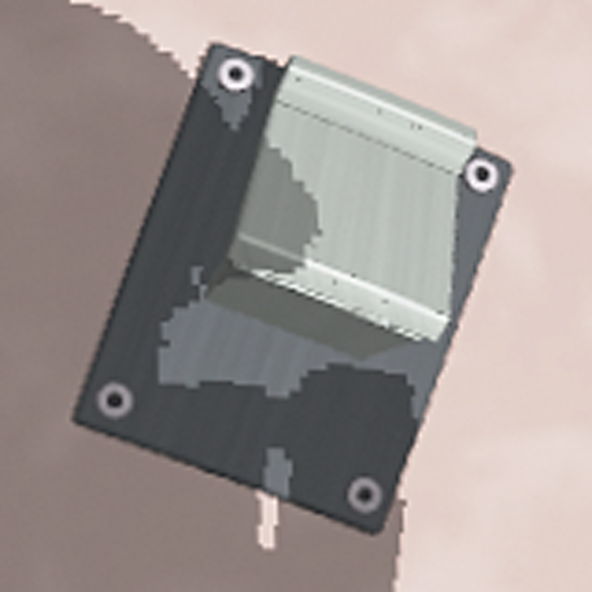

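Close crop: the bed/toe crease runs from (278,100) to (460,172) in the crop, and the bed's upper edge from (230,265) to (437,340).

Run:
```python
from cell import robot
from h import *
c=robot.read_camera("wrist");t=robot.read_camera("top")
f=lambda c,p,z,k:on(c,p,z,k)[:2]
yv=np.array([np.sin(np.radians(12.8)),np.cos(np.radians(12.8))]);xv=np.array([yv[1],-yv[0]])
def rep(n,a,b):
    m=(a+b)/2;print(n,a,b,"mid",m,"width",np.hypot(*(a-b)),"in stand dirs rel(522,2.5): x %.1f y %.1f"%((m-[522,2.5])@xv,(m-[522,2.5])@yv), "yaw",np.degrees(np.arctan2((b-a)[1],(b-a)[0])))
g=lambda p:(310+p[0]/3.7,p[1]/3.7)
rep("toe W",f(c,g((278,100)),34,True),f(c,g((460,172)),34,True))
rep("up W",f(c,g((230,265)),73.6,True),f(c,g((437,340)),73.6,True))
# top image crop: 284+x/6, 218+(y-312)/6 ; upper edge right side of bed, left outer toe edge
h=lambda p:(284+p[0]/6,218+(p[1]-312)/6)
rep("up T",f(t,h((227,408)),73.6,False),f(t,h((205,527)),73.6,False))
rep("toetop T",f(t,h((82,392)),41,False),f(t,h((64,508)),41,False))
print("baseT")
```

```text
toe W [509.91  36.38] [551.44  27.19] mid [530.68  31.78] width 42.53134290804889 in stand dirs rel(522,2.5): x 2.0 y 30.5 yaw -12.476954066189087
up W [499.27  -8.81] [539.86 -16.88] mid [519.57 -12.84] width 41.388694425543044 in stand dirs rel(522,2.5): x 1.0 y -15.5 yaw -11.241858514119441
up T [540.85 -15.43] [497.6   -6.58] mid [519.23 -11.  ] width 44.147908186305976 in stand dirs rel(522,2.5): x 0.3 y -13.8 yaw 168.4430882946321
toetop T [551.65  38.96] [508.05  46.35] mid [529.85  42.65] width 44.22165414734252 in stand dirs rel(522,2.5): x -1.2 y 40.9 yaw 170.38484091854153
baseT
```

Run:
```python
from cell import robot
from h import *
plan(robot.sense(),(521,-6,150),(.976,-.216))
```

```text
turn/row 2.30 total 18.4
[15.5, 6.6, 1.5, 2.3]
[15.8, 6.0, 1.5, 2.3]
[16.0, 5.4, 1.5, 2.3]
[16.2, 4.7, 1.5, 2.3]
[16.4, 4.1, 1.5, 2.3]
[16.5, 3.4, 1.5, 2.3]
[16.7, 2.8, 1.5, 2.3]
[16.8, 2.1, 1.5, 2.3]
```

Request:
arm_command([
  [[15.5, 6.5, 1.5, 2.3], [16, 6, 1.5, 2.3], [16, 5.5, 1.5, 2.3], [16, 4.5, 1.5, 2.3], [16.5, 4, 1.5, 2.3], [16.5, 3.5, 1.5, 2.3], [16.5, 3, 1.5, 2.3], [17, 2, 1.5, 2.3]],
])

```text
time_s: 6.7
tool_pos: [521.2, -5.6, 150.1]
tool_rot: [[0.219, 0.976, -0.0], [0.976, -0.219, -0.0], [-0.0, -0.0, -1.0]]
force: [0.4, 0.8, -2.8]
opening: 0.606
gripper_force: 30.0
```

Request:
arm_command([
  [[0, 0, 10, 0], [0, 0, 10, 0], [0, 0, 10, 0], [0, 0, 8, 0], [0, 0, 4, 0], [0, 0, 2, 0], [0, 0, 0, 0], [0, 0, 0, 0]],
])

```text
time_s: 7.7
tool_pos: [521.2, -5.0, 106.6]
tool_rot: [[0.216, 0.976, 0.001], [0.976, -0.216, -0.0], [-0.0, 0.001, -1.0]]
force: [-0.3, 0.2, -2.1]
opening: 0.606
gripper_force: 30.0
```

Run:
```python
from cell import robot
from h import *
s=robot.sense();print(s["tool_pos"],s["force"])
c=robot.read_camera("wrist");d=robot.read_camera("scene")
uv=proj(d,s["tool_pos"]);print(uv);u,v=map(int,uv)
o=np.vstack([cv2.resize(c["img"][100:250,200:450],(500,300)),cv2.resize(d["img"][v-35:v+35,u-58:u+58],(500,300),interpolation=cv2.INTER_CUBIC)])
cv2.imwrite("pics/w5.png",o[:,:,::-1])
```

```text
[521.17  -4.97 106.55] [-0.28  0.22 -2.14]
[307.36 223.02]
```

View pics/w5.png

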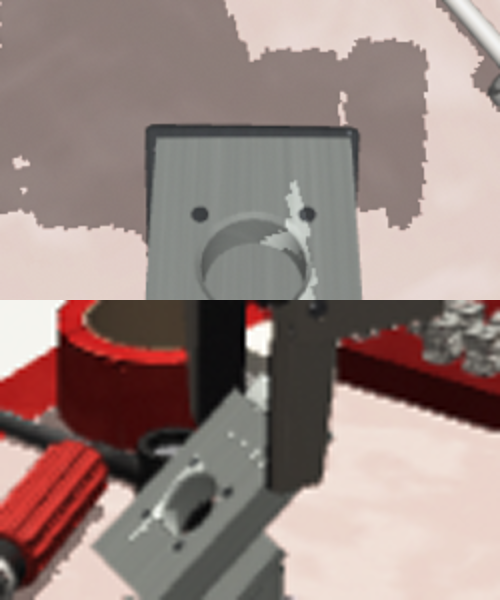

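The scene view shows the plate parallel to the bed. The wrist view shows it centred and square over the base: base 147–357, plate 153–350. I'll check the toe gap from the scene camera.

Run:
```python
from cell import robot
from h import *
d=robot.read_camera("scene")
cv2.imwrite("pics/w6.png",cv2.resize(d["img"][215:300,255:350,::-1],None,fx=7,fy=7,interpolation=cv2.INTER_CUBIC))
C=np.array([528.4,28.2,34]);x=np.array([.976,-.216,0]);y=np.array([.216,.976,0]);z=np.array([0,0,1.])
for n,P in(("toe -x",C-22*x),("up -x",C-22*x-39.6*y+39.6*z),("toetop",C-22*x+7.07*(y+z))):print(n,(proj(d,P)-[255,215])*7)
T=robot.sense()["tool_pos"]
for n,P in(("foot bot",T+46.6*y-54.6*z-28*x),("top bot",T+46.6*y-54.6*z-28*x+62*(z-y))):print(n,(proj(d,P)-[255,215])*7)
```

```text
toe -x [282.58 380.81]
up -x [426.36 206.73]
toetop [257.25 362.89]
foot bot [248.07 341.53]
top bot [477.24  63.86]
```

View pics/w6.png

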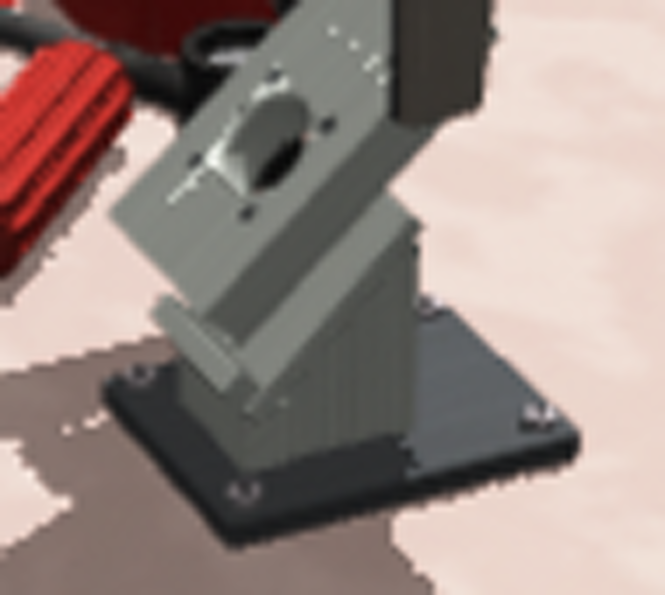

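Request:
arm_command([
  [[-3, 0, 1, 0], [-3, 0, 1, 0], [-3, 0, 1, 0], [-3, 0, 1, 0], [0, 0, 1, 0], [0, 0, 1, 0], [0, 0, 0, 0], [0, 0, 0, 0]],
])

```text
time_s: 8.85
tool_pos: [518.3, -16.6, 100.2]
tool_rot: [[0.216, 0.976, 0.0], [0.976, -0.216, 0.0], [0.0, 0.0, -1.0]]
force: [0.5, 0.1, -1.7]
opening: 0.605
gripper_force: 30.0
```

Request:
arm_command([
  [[0, 0, 1, 0], [0, 0, 1, 0], [0, 0, 1, 0], [0, 0, 0, 0], [0, 0, 0, 0], [0, 0, 0, 0], [0, 0, 0, 0], [0, 0, 0, 0]],
], squeeze=15)

```text
time_s: 9.85
tool_pos: [518.3, -16.6, 97.2]
tool_rot: [[0.216, 0.976, 0.0], [0.976, -0.216, 0.0], [0.0, 0.0, -1.0]]
force: [0.0, 0.3, -2.1]
opening: 0.605
gripper_force: 15.0
```

Request:
arm_command([
  [[0, 0, 1, 0], [0, 0, 1, 0], [0, 0, 0, 0], [0, 0, 0, 0], [0, 0, 0, 0], [0, 0, 0, 0], [0, 0, 0, 0], [0, 0, 0, 0]],
])

```text
time_s: 10.85
tool_pos: [518.6, -16.6, 95.5]
tool_rot: [[0.216, 0.976, 0.001], [0.976, -0.216, 0.0], [0.0, 0.001, -1.0]]
force: [0.3, 2.4, 4.1]
opening: 0.605
gripper_force: 15.0
```

Run:
```python
from cell import robot
from h import *
s=robot.sense();print(s["tool_pos"],s["force"],s["ft_torque"])
```

```text
[518.62 -16.59  95.52] [0.28 2.41 4.08] [ 0.54  0.1  -0.04]
```

Request:
arm_command([
  [[1, 0, 1, 0], [1, 0, 1, 0], [1, 0, 1, 0], [0, 0, 0, 0], [0, 0, 0, 0], [0, 0, 0, 0], [0, 0, 0, 0], [0, 0, 0, 0]],
], squeeze=8)

```text
time_s: 11.85
tool_pos: [519.1, -13.6, 92.1]
tool_rot: [[0.216, 0.976, 0.0], [0.976, -0.216, 0.0], [0.0, 0.0, -1.0]]
force: [3.7, 3.0, -0.3]
opening: 0.609
gripper_force: 8.0
```

Run:
```python
from cell import robot
from h import *
s=robot.sense();print(s["tool_pos"],s["force"],s["ft_torque"])
d=robot.read_camera("scene")
cv2.imwrite("pics/w7.png",cv2.resize(d["img"][215:300,255:350,::-1],None,fx=7,fy=7,interpolation=cv2.INTER_CUBIC))
```

```text
[519.09 -13.56  92.14] [ 3.7   2.99 -0.29] [ 0.58 -0.57 -0.03]
```

View pics/w7.png

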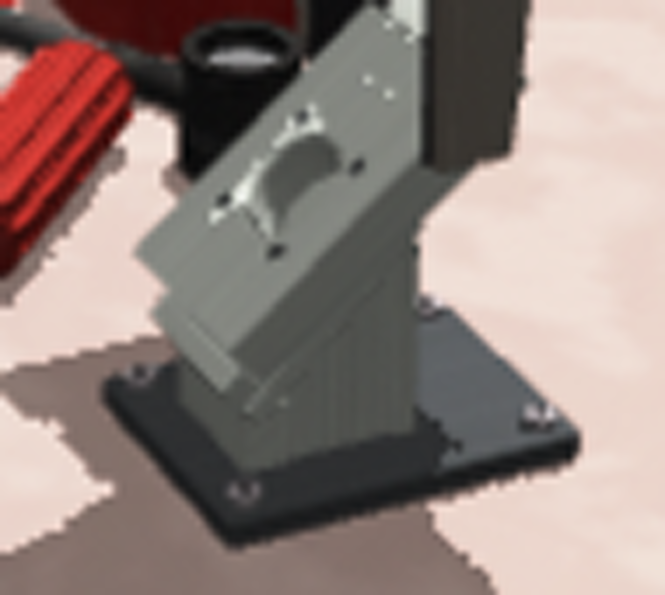

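The plate lies flat on the bed with its foot just above the toe. I have now viewed 11 pictures, one over the limit of 10, so I'll view no more and work from numbers only. Next I ease it the last bit down and release.

Request:
arm_command([
  [[1, 0, 1, 0], [1, 0, 1, 0], [0, 0, 0, 0], [0, 0, 0, 0], [0, 0, 0, 0], [0, 0, 0, 0], [0, 0, 0, 0], [0, 0, 0, 0]],
], squeeze=5)

```text
time_s: 12.9
tool_pos: [519.1, -12.9, 90.6]
tool_rot: [[0.215, 0.977, -0.001], [0.977, -0.215, -0.002], [-0.002, -0.0, -1.0]]
force: [-1.7, -1.0, 4.5]
opening: 0.607
gripper_force: 5.0
```

Request:
arm_command([
  [[0, 0, 0, 0], [0, 0, 0, 0], [0, 0, 0, 0], [0, 0, 0, 0], [0, 0, 0, 0], [0, 0, 0, 0], [0, 0, 0, 0], [0, 0, 0, 0]],
], grip=0.85)

```text
time_s: 13.9
tool_pos: [519.4, -11.8, 90.2]
tool_rot: [[0.216, 0.976, 0.0], [0.976, -0.216, -0.0], [-0.0, 0.0, -1.0]]
force: [-0.7, 0.2, -0.2]
opening: 0.85
gripper_force: 0.0
```

Run:
```python
from cell import robot
from h import *
s=robot.sense();print(s["tool_pos"],s["force"])
d=robot.read_camera("scene");o=cv2.imread("pics/w7.png")
im=cv2.resize(d["img"][215:300,255:350,::-1],None,fx=7,fy=7,interpolation=cv2.INTER_CUBIC)
a=cv2.cvtColor(o[100:420,80:420],cv2.COLOR_BGR2GRAY);b=cv2.cvtColor(im,cv2.COLOR_BGR2GRAY)
# shift of plate patch (bore area) since w7
p=a[60:230,90:280];r=cv2.matchTemplate(b,p,cv2.TM_CCOEFF_NORMED);_,v,_,l=cv2.minMaxLoc(r);print(v,np.array(l)-[170,160])
w=robot.read_camera("wrist");np.save("w_rel.npy",w["img"])
g=w["img"].astype(int)
for v in range(100,200,8): print(v,g[v,325].tolist(),end=" ")
```

```text
[519.38 -11.75  90.22] [-0.73  0.15 -0.23]
0.8755655884742737 [-2  0]
100 [227, 207, 200] 108 [227, 208, 202] 116 [228, 210, 202] 124 [228, 210, 203] 132 [141, 124, 121] 140 [142, 126, 122] 148 [143, 126, 122] 156 [61, 62, 65] 164 [69, 72, 73] 172 [137, 140, 137] 180 [137, 141, 137] 188 [137, 141, 137] 196 [136, 139, 135]
```

Run:
```python
from h import *
g=np.load("w_rel.npy").astype(int)
b=g.mean(2)
def edge(u):
    for v in range(150,190):
        if b[v,u]<100 and b[v+1,u]>=100: return v+(100-b[v,u])/(b[v+1,u]-b[v,u])
us=[u for u in range(280,375,3)];e=[edge(u) for u in us];q=[(u,x) for u,x in zip(us,e) if x]
q=np.array(q);print(len(q),np.polyfit(q[:,0],q[:,1],1),q[::4].tolist())
# side edges per row
for v in(175,185,200,215,230): print(v,[(u,int(b[v,u])) for u in list(range(262,284,2))+list(range(366,390,2))])
```

```text
32 [  0.   165.91] [[280.0, 161.06748466257667], [292.0, 167.57777777777778], [304.0, 167.53080568720378], [316.0, 167.6358024691358], [328.0, 167.63870967741934], [340.0, 167.62424242424242], [352.0, 167.69078947368422], [364.0, 167.832]]
175 [(262, 134), (264, 133), (266, 133), (268, 136), (270, 60), (272, 69), (274, 69), (276, 92), (278, 138), (280, 138), (282, 141), (366, 139), (368, 141), (370, 141), (372, 136), (374, 139), (376, 128), (378, 66), (380, 69), (382, 69), (384, 134), (386, 133), (388, 134)]
185 [(262, 130), (264, 130), (266, 129), (268, 131), (270, 60), (272, 68), (274, 68), (276, 120), (278, 138), (280, 138), (282, 143), (366, 136), (368, 139), (370, 140), (372, 137), (374, 136), (376, 145), (378, 73), (380, 68), (382, 81), (384, 131), (386, 129), (388, 132)]
200 [(262, 130), (264, 130), (266, 129), (268, 131), (270, 62), (272, 68), (274, 80), (276, 140), (278, 139), (280, 139), (282, 140), (366, 197), (368, 201), (370, 202), (372, 167), (374, 141), (376, 140), (378, 120), (380, 63), (382, 110), (384, 131), (386, 128), (388, 129)]
215 [(262, 121), (264, 122), (266, 120), (268, 217), (270, 157), (272, 65), (274, 134), (276, 137), (278, 138), (280, 141), (282, 139), (366, 198), (368, 198), (370, 201), (372, 202), (374, 198), (376, 169), (378, 137), (380, 57), (382, 132), (384, 128), (386, 129), (388, 126)]
230 [(262, 213), (264, 213), (266, 212), (268, 213), (270, 198), (272, 62), (274, 137), (276, 137), (278, 139), (280, 142), (282, 140), (366, 201), (368, 198), (370, 203), (372, 202), (374, 199), (376, 179), (378, 136), (380, 147), (382, 215), (384, 213), (386, 213), (388, 212)]
```

The foot edge is square to the tool (slope about 0.003). The plate is centred too: its edges at 276 and 378 sit inside the base at 269 and 384. Now I'll regrip a little higher and deeper, then arc it upright about the toe tip.

Request:
arm_command([
  [[-1, 0, 1, 0], [-1, 0, 1, 0], [-1, 0, 2, 0], [-1, 0, 2, 0], [0, 0, 0, 0], [0, 0, 0, 0], [0, 0, 0, 0], [0, 0, 0, 0]],
])

```text
time_s: 15.0
tool_pos: [518.6, -15.6, 84.3]
tool_rot: [[0.216, 0.976, 0.0], [0.976, -0.216, -0.0], [0.0, 0.0, -1.0]]
force: [-0.4, -0.5, 0.6]
opening: 0.85
gripper_force: 0.0
```

Request:
arm_command([
  [[0, 0, 0, 0], [0, 0, 0, 0], [0, 0, 0, 0], [0, 0, 0, 0], [0, 0, 0, 0], [0, 0, 0, 0], [0, 0, 0, 0], [0, 0, 0, 0]],
], grip=0, squeeze=6)

```text
time_s: 16.0
tool_pos: [518.5, -15.7, 84.2]
tool_rot: [[0.216, 0.976, 0.0], [0.976, -0.216, -0.0], [-0.0, 0.0, -1.0]]
force: [0.2, 0.2, -0.2]
opening: 0.611
gripper_force: 6.0
```

Request:
arm_command([
  [[2.7, 0, -2.6, 0], [2.7, 0, -2.6, 0], [3, 0, -2.4, 0], [3, 0, -2.3, 0], [3.2, 0, -2.1, 0], [3.3, 0, -2.1, 0], [3.4, 0, -1.7, 0], [3.4, 0, -1.7, 0]],
], squeeze=5)

```text
time_s: 17.0
tool_pos: [523.9, 8.6, 101.9]
tool_rot: [[0.216, 0.976, 0.0], [0.976, -0.216, -0.0], [-0.0, 0.0, -1.0]]
force: [-1.1, -0.7, -0.3]
opening: 0.611
gripper_force: 5.0
```

```bash
cat > tilt.py <<'E'
from cell import robot
from h import *
s=robot.sense();R=np.array(s["tool_rot"]);print(s["time_s"],s["tool_pos"],s["force"])
c=robot.read_camera("wrist");g=c["img"].astype(int);b=g.mean(2)
# predicted foot top-face edge row/half-width and tapped-end rows for tilt angles
T=np.array(s["tool_pos"]);x,y,z=R[:,0],R[:,1],np.array([0,0,1.])
for th in(45,60,65,70,80,85,90):
    t=np.radians(th);u=-x*np.cos(t)+z*np.sin(t);n=x*np.sin(t)+z*np.cos(t)
    o=T+14*z-27.7*u  # centre
    f=[proj(c,o+a*u+8*n+k*y,True) for a,k in((-50,-28),(-50,28),(50,-22),(50,22))]
    bo=proj(c,o-10*u+8*n,True);print(th,"foot",f[0],f[1],"top",f[2],f[3],"bore",bo)
sat=(g.max(2)-g.min(2)<12)&(b>95)
print([(v,int(np.where(sat[v,250:400])[0].min()+250),int(np.where(sat[v,250:400])[0].max()+250)) for v in range(150,360,8) if sat[v,250:400].any()])
print([(v,int(b[v,326]),int(g[v,326].max()-g[v,326].min())) for v in range(140,360,6)])
E
python3 tilt.py
```

```text
17.0 [523.91   8.62 101.92] [-1.07 -0.7  -0.33]
45 foot [275.4  169.72] [376.57 169.73] top [275.42 354.47] [376.3  354.51] bore [325.93 233.24]
60 foot [279.19 191.46] [372.83 191.48] top [274.   345.82] [377.71 345.86] bore [325.95 241.09]
65 foot [280.2  199.52] [371.83 199.53] top [273.6 342.2] [378.1  342.24] bore [325.95 244.54]
70 foot [281.11 207.9 ] [370.93 207.92] top [273.25 338.26] [378.45 338.3 ] bore [325.96 248.34]
80 foot [282.61 225.48] [369.44 225.5 ] top [272.71 329.54] [378.98 329.58] bore [325.96 256.89]
85 foot [283.22 234.61] [368.84 234.63] top [272.53 324.85] [379.15 324.89] bore [325.97 261.56]
90 foot [283.73 243.92] [368.33 243.94] top [272.42 320.01] [379.26 320.05] bore [325.97 266.47]
[(190, 279, 380), (198, 279, 374), (206, 280, 373), (214, 278, 378), (222, 277, 378), (230, 274, 377), (238, 274, 377), (246, 274, 378), (254, 273, 379), (262, 272, 380), (270, 271, 381), (278, 271, 382), (286, 270, 383), (294, 269, 384), (302, 268, 385), (310, 267, 386), (318, 266, 387), (326, 267, 385), (334, 270, 383), (342, 278, 375), (350, 280, 373)]
[(140, 129, 19), (146, 129, 20), (152, 138, 22), (158, 200, 32), (164, 215, 25), (170, 128, 20), (176, 129, 20), (182, 62, 4), (188, 70, 6), (194, 107, 3), (200, 121, 4), (206, 122, 3), (212, 122, 3), (218, 121, 4), (224, 166, 5), (230, 133, 3), (236, 132, 3), (242, 135, 4), (248, 134, 3), (254, 134, 3), (260, 135, 3), (266, 120, 2), (272, 122, 3), (278, 121, 4), (284, 121, 3), (290, 121, 3), (296, 122, 3), (302, 120, 4), (308, 119, 4), (314, 119, 3), (320, 92, 4), (326, 118, 3), (332, 124, 3), (338, 119, 2), (344, 131, 3), (350, 224, 5), (356, 223, 6)]
```

The bore centre is near row 244, so the tilt is about 65–67° as planned. I'll continue the arc.

Request:
arm_command([
  [[3.5, 0, -1.4, 0], [3.5, 0, -1.3, 0], [3.6, 0, -1.1, 0], [3.7, 0, -1, 0], [3.8, 0, -0.7, 0], [3.8, 0, -0.6, 0], [3.8, 0, -0.3, 0], [3.8, 0, -0.3, 0]],
])

```text
time_s: 18.05
tool_pos: [530.4, 37.6, 108.5]
tool_rot: [[0.216, 0.976, 0.0], [0.976, -0.216, 0.0], [0.0, 0.0, -1.0]]
force: [-0.9, -1.8, 2.4]
opening: 0.61
gripper_force: 5.0
```

```bash
python3 tilt.py
```

```text
18.05 [530.39  37.59 108.52] [-0.9  -1.82  2.37]
45 foot [275.39 169.72] [376.56 169.73] top [275.44 354.41] [376.32 354.46] bore [325.92 233.21]
60 foot [279.17 191.46] [372.81 191.47] top [274.01 345.76] [377.72 345.8 ] bore [325.94 241.07]
65 foot [280.18 199.52] [371.8  199.53] top [273.61 342.14] [378.12 342.18] bore [325.94 244.52]
70 foot [281.09 207.9 ] [370.91 207.92] top [273.26 338.19] [378.46 338.24] bore [325.94 248.32]
80 foot [282.59 225.49] [369.42 225.5 ] top [272.72 329.48] [378.99 329.52] bore [325.95 256.87]
85 foot [283.19 234.61] [368.81 234.63] top [272.55 324.79] [379.17 324.83] bore [325.95 261.54]
90 foot [283.71 243.93] [368.3  243.94] top [272.44 319.95] [379.27 319.99] bore [325.95 266.45]
[(222, 275, 376), (230, 276, 376), (238, 276, 376), (246, 276, 375), (254, 276, 375), (262, 279, 375), (270, 281, 369), (278, 274, 379), (286, 277, 380), (294, 270, 382), (302, 268, 385), (310, 266, 387), (318, 266, 387), (326, 267, 386), (334, 268, 385), (342, 278, 375), (350, 279, 375)]
[(140, 128, 19), (146, 128, 19), (152, 145, 24), (158, 216, 25), (164, 210, 26), (170, 210, 26), (176, 212, 25), (182, 128, 20), (188, 127, 19), (194, 129, 19), (200, 129, 19), (206, 127, 19), (212, 129, 20), (218, 118, 16), (224, 69, 5), (230, 69, 6), (236, 95, 4), (242, 96, 3), (248, 96, 4), (254, 145, 4), (260, 144, 5), (266, 145, 3), (272, 241, 3), (278, 95, 3), (284, 95, 2), (290, 95, 3), (296, 96, 3), (302, 95, 4), (308, 96, 1), (314, 90, 3), (320, 98, 3), (326, 104, 3), (332, 146, 5), (338, 144, 4), (344, 145, 4), (350, 238, 3), (356, 217, 21)]
```

The plate is at about 84° on the toe. I'll lock the grip and lift it, and compute the vice's rough pose from the enlarged top view I already have.

Request:
arm_command([
  [[0, 0, 0, 0], [0, 0, -5, 0], [0, 0, -15, 0], [0, 0, -25, 0], [0, 0, -25, 0], [0, 0, -15, 0], [0, 0, -5, 0], [0, 0, 0, 0]],
], squeeze=25)

```text
time_s: 19.1
tool_pos: [530.0, 37.3, 198.1]
tool_rot: [[0.216, 0.976, -0.001], [0.976, -0.216, 0.0], [-0.0, -0.001, -1.0]]
force: [-0.1, 0.6, -3.0]
opening: 0.606
gripper_force: 25.0
```

```bash
python3 - <<'E'
from cell import robot
from h import *
t=robot.read_camera("top");c=robot.read_camera("wrist")
h=lambda p:(170+p[0]/6,222+p[1]/6)
P={}
for n,a in dict(fixF1=(380,45),fixF2=(402,215),fixO1=(475,25),fixO2=(511,200),movF1=(305,70),movF2=(328,240),movB1=(222,85),movB2=(245,255)).items():
    P[n]=on(t,h(a),59)[:2];print(n,P[n],"wrist px",proj(c,[*P[n],59],True))
d=P["fixF1"]-P["fixF2"];print("len",np.hypot(*d),"xdir",np.degrees(np.arctan2(d[1],d[0])))
d=P["fixO1"]-P["fixO2"];print("len",np.hypot(*d),"xdir",np.degrees(np.arctan2(d[1],d[0])))
d=P["movF1"]-P["movF2"];print("len",np.hypot(*d),"xdir",np.degrees(np.arctan2(d[1],d[0])))
print(robot.sense()["tool_pos"])
E
python3 tilt.py | tail -2
```

```text
fixF1 [556.51 180.85] wrist px [320.46  52.48]
fixF2 [493.36 172.8 ] wrist px [247.51  80.07]
fixO1 [563.26 145.64] wrist px [337.98  91.46]
fixO2 [498.08 132.66] wrist px [263.79 124.69]
movF1 [547.76 208.61] wrist px [302.64  23.92]
movF2 [484.7  200.02] wrist px [230.78  52.7 ]
movB1 [542.8  239.31] wrist px [288.99  -7.12]
movB2 [479.8  230.53] wrist px [218.28  22.02]
len 63.663077129644336 xdir 7.265957638472968
len 66.45581370212894 xdir 11.265049641583829
len 63.63746111164383 xdir 7.75373131770573
[529.55  37.35 197.31]
[(150, 397, 399), (198, 291, 300), (206, 290, 366), (214, 290, 365), (222, 290, 364), (230, 290, 365), (238, 283, 369), (246, 286, 358), (254, 284, 358), (262, 282, 361), (270, 281, 360), (278, 274, 379), (286, 279, 380), (294, 275, 382), (302, 268, 385), (310, 266, 387), (318, 267, 387), (326, 267, 386), (334, 268, 384), (342, 278, 375), (350, 278, 375)]
[(140, 129, 20), (146, 130, 20), (152, 129, 19), (158, 129, 21), (164, 129, 19), (170, 128, 19), (176, 128, 20), (182, 212, 25), (188, 211, 26), (194, 126, 19), (200, 68, 5), (206, 68, 5), (212, 182, 6), (218, 206, 6), (224, 185, 6), (230, 186, 6), (236, 93, 3), (242, 95, 4), (248, 93, 3), (254, 144, 5), (260, 143, 4), (266, 144, 4), (272, 240, 2), (278, 94, 3), (284, 96, 4), (290, 95, 3), (296, 95, 3), (302, 95, 3), (308, 95, 2), (314, 90, 3), (320, 98, 2), (326, 107, 3), (332, 147, 5), (338, 143, 3), (344, 146, 3), (350, 235, 3), (356, 211, 25)]
```

Run:
```python
from cell import robot
from h import *
plan(robot.sense(),(523,90,200),(np.cos(np.radians(9)),np.sin(np.radians(9))))
```

```text
turn/row -2.68 total -21.5
[6.2, -2.2, -0.3, -2.7]
[6.3, -1.9, -0.3, -2.7]
[6.4, -1.6, -0.3, -2.7]
[6.5, -1.3, -0.3, -2.7]
[6.6, -1.0, -0.3, -2.7]
[6.6, -0.7, -0.3, -2.7]
[6.6, -0.4, -0.3, -2.7]
[6.6, -0.1, -0.3, -2.7]
```

Request:
arm_command([
  [[6.2, -2.2, 0, -2.7], [6.3, -1.9, 0, -2.7], [6.4, -1.6, 0, -2.7], [6.5, -1.3, 0, -2.7], [6.6, -1, 0, -2.7], [6.6, -0.7, 0, -2.7], [6.6, -0.4, 0, -2.7], [6.6, -0.1, 0, -2.6]],
])

```text
time_s: 20.25
tool_pos: [523.6, 90.2, 198.4]
tool_rot: [[-0.16, 0.987, 0.0], [0.987, 0.16, -0.0], [-0.0, 0.0, -1.0]]
force: [-0.1, 0.3, -2.3]
opening: 0.607
gripper_force: 25.0
```

```bash
cat > vice.py <<'E'
from cell import robot
from h import *
s=robot.sense();print(s["tool_pos"])
c=robot.read_camera("wrist");g=c["img"];cv2.imwrite("pics/v.png",g[:,:,::-1])
X=np.arange(460,600,1.);Y=np.arange(110,290,1.)
m=np.array([[proj(c,[x,y,59],True) for y in Y] for x in X],np.float32)
o=cv2.remap(g,m[...,0],m[...,1],cv2.INTER_LINEAR);np.save("ortho.npy",o)
f=o.astype(int);sat=f.max(2)-f.min(2);b=f.mean(2)
mask=(sat<13)&(b>110)
print("   y:",Y[::4].astype(int).tolist())
for x in range(470,590,8):
    print(x,"".join("#" if q else "." for q in mask[x-460]))
for x in(505,515,525,535,545): print(x,[int(q) for q in b[x-460,30:150:2]])
E
python3 vice.py
```

```text
[523.63  90.21 198.42]
   y: [110, 114, 118, 122, 126, 130, 134, 138, 142, 146, 150, 154, 158, 162, 166, 170, 174, 178, 182, 186, 190, 194, 198, 202, 206, 210, 214, 218, 222, 226, 230, 234, 238, 242, 246, 250, 254, 258, 262, 266, 270, 274, 278, 282, 286]
470 ....................................................................................................................................................................................
478 ....................................................................................................................................................##############..................
486 ......................................................................................................############################################..................................
494 ........................................................#...##############################..######.#################################################.......#################........
502 ...........................#################################################################.######.#
[... 2742 characters left out ...]
, 163, 163, 164, 151, 138, 135, 135, 135, 125, 160, 160, 161, 163, 164, 165, 129, 56, 119]
535 [137, 124, 163, 161, 161, 160, 239, 243, 202, 162, 154, 146, 165, 166, 166, 167, 167, 150, 167, 170, 181, 150, 165, 165, 165, 165, 164, 165, 165, 164, 159, 243, 241, 246, 108, 223, 242, 245, 185, 240, 240, 240, 240, 240, 240, 240, 230, 201, 199, 198, 198, 207, 224, 240, 240, 240, 239, 240, 235, 230]
545 [213, 216, 199, 160, 162, 162, 163, 164, 164, 164, 165, 165, 165, 166, 166, 167, 167, 168, 146, 158, 171, 176, 118, 144, 166, 165, 165, 165, 166, 166, 167, 249, 223, 210, 190, 101, 233, 242, 244, 148, 242, 241, 240, 241, 241, 241, 241, 213, 184, 177, 199, 211, 213, 216, 219, 218, 218, 217, 218, 217]
```

The vice shows clearly at z=59: yaw about +11.3°, fixed jaw face at y≈180 for x=525, and the moving jaw face about 27 mm beyond. I still need the lateral middle.

Run:
```python
from h import *
o=np.load("ortho.npy").astype(int);sat=(o.max(2)-o.min(2));b=o.mean(2)
a=np.radians(11.3);xv=np.array([np.cos(a),np.sin(a)]);yv=np.array([-xv[1],xv[0]])
F=np.array([525,180.])
for off in(-34,-25,-15,-8,45,52):
    l=[]
    for t in np.arange(-50,51,1.):
        p=F+off*yv+t*xv;i,j=int(round(p[0]-460)),int(round(p[1]-110));l.append((sat[i,j]<13) and b[i,j]>110)
    k=np.where(l)[0]-50;print(off,k.min(),k.max(),"mid",(k.min()+k.max())/2,F+off*yv+xv*(k.min()+k.max())/2)
# face edge per lateral
for t in range(-24,25,6):
    pr=[]
    for s in np.arange(-10,50,1.):
        p=F+s*yv+t*xv;pr.append(int(b[int(round(p[0]-460)),int(round(p[1]-110))]))
    print(t,pr)
```

```text
-34 -33 31 mid -1.0 [530.68 146.46]
-25 -34 32 mid -1.0 [528.92 155.29]
-15 -33 32 mid -0.5 [527.45 165.19]
-8 -33 32 mid -0.5 [526.08 172.06]
45 -32 31 mid -0.5 [515.69 224.03]
52 -31 31 mid 0.0 [514.81 230.99]
-24 [163, 164, 166, 139, 110, 168, 171, 171, 172, 166, 103, 107, 106, 110, 148, 162, 162, 161, 161, 162, 162, 161, 162, 161, 161, 162, 161, 161, 161, 161, 162, 161, 162, 162, 166, 115, 65, 124, 172, 172, 173, 173, 174, 67, 135, 167, 163, 161, 160, 159, 159, 157, 157, 156, 156, 155, 154, 154, 152, 152]
-18 [164, 167, 144, 117, 159, 170, 171, 173, 163, 163, 114, 134, 139, 137, 122, 137, 165, 163, 163, 163, 161, 162, 163, 162, 162, 161, 162, 162, 162, 163, 161, 161, 161, 161, 166, 114, 73, 119, 167, 173, 173, 174, 181, 50, 126, 165, 163, 162, 163, 161, 160, 158, 158, 158, 157, 156, 155, 154, 156, 150]
-12 [165, 167, 151, 130, 161, 170, 170, 172, 168, 127, 145, 161, 158, 158, 159, 155, 154, 155, 155, 156, 151, 148, 148, 145, 151, 141, 137, 134, 135, 141, 151, 145, 137, 125, 130, 126, 81, 93, 157, 176, 174, 173, 184, 81, 117, 162, 165, 164, 162, 162, 160, 160, 159, 158, 157, 156, 
[... 1128 characters left out ...]
, 203, 151, 96, 148, 164, 166, 163, 164, 163, 163, 164, 164, 162, 162, 163, 164, 163, 163, 161]
18 [168, 167, 139, 129, 163, 169, 171, 175, 162, 129, 150, 157, 157, 138, 91, 145, 167, 165, 165, 165, 164, 164, 165, 164, 165, 166, 165, 161, 223, 243, 241, 241, 241, 242, 245, 162, 99, 178, 243, 243, 242, 244, 218, 181, 232, 206, 241, 240, 240, 240, 240, 240, 240, 240, 240, 240, 242, 215, 225, 199]
24 [168, 166, 152, 129, 150, 170, 170, 173, 173, 132, 138, 169, 167, 165, 162, 159, 167, 166, 162, 159, 155, 169, 169, 167, 163, 159, 167, 204, 249, 238, 223, 243, 243, 245, 245, 189, 94, 162, 239, 243, 242, 243, 235, 169, 228, 243, 241, 241, 241, 241, 241, 240, 240, 240, 240, 240, 240, 240, 241, 222]
```

Run:
```python
from cell import robot
from h import *
plan(robot.sense(),(523.2,186.2,180),(np.cos(np.radians(11.3)),np.sin(np.radians(11.3))))
```

```text
turn/row -0.25 total -2.0
[11.8, 1.9, 2.3, -0.2]
[11.8, 1.9, 2.3, -0.2]
[11.7, 2.0, 2.3, -0.2]
[11.7, 2.0, 2.3, -0.2]
[11.7, 2.1, 2.3, -0.2]
[11.7, 2.1, 2.3, -0.2]
[11.7, 2.2, 2.3, -0.2]
[11.7, 2.2, 2.3, -0.2]
```

Request:
arm_command([
  [[11.8, 1.9, 2.3, -0.25], [11.8, 1.9, 2.3, -0.25], [11.7, 2, 2.3, -0.25], [11.7, 2, 2.3, -0.25], [11.7, 2.1, 2.3, -0.25], [11.7, 2.1, 2.3, -0.25], [11.7, 2.2, 2.3, -0.25], [11.7, 2.2, 2.3, -0.25]],
])

```text
time_s: 21.3
tool_pos: [523.7, 185.8, 179.8]
tool_rot: [[-0.192, 0.981, -0.0], [0.981, 0.192, -0.0], [-0.0, -0.0, -1.0]]
force: [-0.3, 0.5, -2.5]
opening: 0.605
gripper_force: 25.0
```

Request:
arm_command([
  [[0, 0, 10, 0], [0, 0, 12, 0], [0, 0, 12, 0], [0, 0, 10, 0], [0, 0, 6, 0], [0, 0, 0, 0], [0, 0, 0, 0], [0, 0, 0, 0]],
])

```text
time_s: 22.3
tool_pos: [524.1, 185.1, 130.6]
tool_rot: [[-0.192, 0.981, 0.001], [0.981, 0.192, 0.0], [-0.0, 0.001, -1.0]]
force: [0.6, 0.2, -2.8]
opening: 0.595
gripper_force: 25.0
```

```bash
cat > prof.py <<'E'
from cell import robot
from h import *
s=robot.sense();T=np.array(s["tool_pos"]);print(s["time_s"],T,s["force"])
c=robot.read_camera("wrist");g=c["img"].astype(int);b=g.mean(2)
a=np.radians(11.3);xv=np.array([np.cos(a),np.sin(a),0]);yv=np.array([-xv[1],xv[0],0]);F=np.array([524.6,179.3,59])
print("TCP s,t",(T-F)@yv,(T-F)@xv)
for th in(80,84,87,90):
    t=np.radians(th);u=-yv*np.cos(t)+np.array([0,0,np.sin(t)]);n=yv*np.sin(t)+np.array([0,0,np.cos(t)])
    o=T+[0,0,14]-27.7*u;print(th,"foot",proj(c,o-50*u+8*n,True),"bore",proj(c,o-10*u+8*n,True))
for t in(-24,-16,16,24):
    print(t,[(round(q),int(b[int(round(p[1])),int(round(p[0]))])) for q in np.arange(-2,48,2.) for p in[proj(c,F+q*yv+t*xv,True)]],"rows",proj(c,F+16*yv+t*xv,True),proj(c,F+28*yv+t*xv,True))
print([(v,int(b[v,310])) for v in range(195,300,3)])
E
python3 prof.py
```

```text
22.3 [524.09 185.06 130.58] [ 0.64  0.22 -2.83]
TCP s,t 5.748519173973028 0.6288357368884057
80 foot [325.87 225.28] bore [325.92 256.71]
84 foot [325.91 232.6 ] bore [325.94 260.44]
87 foot [325.94 238.18] bore [325.95 263.33]
90 foot [325.96 243.81] bore [325.97 266.3 ]
-24 [(-2, 91), (0, 90), (2, 92), (4, 92), (6, 91), (8, 91), (10, 92), (12, 92), (14, 91), (16, 92), (18, 107), (20, 247), (22, 212), (24, 145), (26, 149), (28, 153), (30, 159), (32, 162), (34, 82), (36, 151), (38, 152), (40, 153), (42, 155), (44, 156), (46, 159)] rows [289.71 237.17] [289.14 220.08]
-16 [(-2, 97), (0, 108), (2, 94), (4, 90), (6, 40), (8, 75), (10, 91), (12, 90), (14, 92), (16, 90), (18, 106), (20, 244), (22, 220), (24, 150), (26, 149), (28, 153), (30, 158), (32, 162), (34, 92), (36, 153), (38, 153), (40, 154), (42, 156), (44, 158), (46, 160)] rows [301.44 237.12] [301.02 219.99]
16 [(-2, 95), (0, 102), (2, 111), (4, 99), (6, 58), (8, 89), (10, 94), (12, 92), (14, 91), (16, 92), (18, 106), (20, 248), (22, 151), (24, 152), (26, 152), (28, 156), (30, 158), (32, 163), (34, 91), (36, 154), (38, 155), (40, 156), (42, 158), (44, 158), (46, 159)] rows [348.61 236.91] [348.84 219.78]
24 [(-2, 90), (0, 91), (2, 93), (4, 92), (6, 91), (8, 90), (10, 90), (12, 91), (14, 89), (16, 90), (18, 106), (20, 247), (22, 151), (24, 152), (26, 150), (28, 162), (30, 157), (32, 163), (34, 87), (36, 247), (38, 151), (40, 155), (42, 157), (44, 156), (46, 245)] rows [360.35 236.86] [360.74 219.76]
[(195, 161), (198, 158), (201, 156), (204, 154), (207, 152), (210, 111), (213, 168), (216, 160), (219, 156), (222, 121), (225, 144), (228, 147), (231, 181), (234, 107), (237, 94), (240, 95), (243, 94), (246, 93), (249, 94), (252, 115), (255, 133), (258, 131), (261, 129), (264, 132), (267, 131), (270, 132), (273, 103), (276, 91), (279, 90), (282, 90), (285, 91), (288, 91), (291, 90), (294, 91), (297, 91)]
```

The foot is clear of both jaws: front edge at s≈21.5, moving jaw face at about 26.5. I'll shift +1 and lower it in.

Request:
arm_command([
  [[1, 0, 3, 0], [0, 0, 6, 0], [0, 0, 6, 0], [0, 0, 6, 0], [0, 0, 5, 0], [0, 0, 3, 0], [0, 0, 1, 0], [0, 0, 0, 0]],
])

```text
time_s: 23.35
tool_pos: [523.6, 186.0, 100.3]
tool_rot: [[-0.192, 0.981, 0.0], [0.981, 0.192, 0.0], [-0.0, 0.0, -1.0]]
force: [-1.0, 0.1, -0.5]
opening: 0.609
gripper_force: 25.0
```

Request:
arm_command([
  [[0, 0, 1, 0], [0, 0, 1, 0], [0, 0, 1, 0], [0, 0, 0, 0], [0, 0, 0, 0], [0, 0, 0, 0], [0, 0, 0, 0], [0, 0, 0, 0]],
], squeeze=12)

```text
time_s: 24.35
tool_pos: [524.2, 186.0, 100.0]
tool_rot: [[-0.192, 0.981, 0.001], [0.981, 0.192, -0.0], [-0.001, 0.001, -1.0]]
force: [-7.4, -1.0, 15.4]
opening: 0.609
gripper_force: 12.0
```

Request:
arm_command([
  [[0, 0, -2, 0], [1, 0, 0, 0], [1, 0, 0, 0], [1, 0, 0, 0], [1, 0, 0, 0], [1, 0, 0, 0], [1, 0, 0, 0], [0, 0, 0, 0]],
], squeeze=5)

```text
time_s: 25.35
tool_pos: [522.6, 192.0, 99.2]
tool_rot: [[-0.192, 0.981, 0.001], [0.981, 0.192, 0.0], [0.0, 0.001, -1.0]]
force: [-1.4, 0.3, 4.9]
opening: 0.605
gripper_force: 5.0
```

```bash
python3 prof.py
```

```text
25.35 [522.56 192.05  99.16] [-1.41  0.34  4.94]
TCP s,t 12.900600101168576 0.4948514153593573
80 foot [325.9  225.27] bore [325.92 256.68]
84 foot [325.94 232.59] bore [325.94 260.41]
87 foot [325.97 238.16] bore [325.96 263.3 ]
90 foot [326.  243.8] bore [325.98 266.27]
-24 [(-2, 86), (0, 86), (2, 87), (4, 86), (6, 86), (8, 86), (10, 87), (12, 86), (14, 86), (16, 85), (18, 86), (20, 86), (22, 85), (24, 84), (26, 85), (28, 118), (30, 155), (32, 158), (34, 82), (36, 149), (38, 150), (40, 150), (42, 154), (44, 155), (46, 157)] rows [285.61 263.79] [284.8  245.01]
-16 [(-2, 84), (0, 84), (2, 85), (4, 86), (6, 60), (8, 39), (10, 84), (12, 84), (14, 85), (16, 85), (18, 85), (20, 85), (22, 86), (24, 86), (26, 86), (28, 122), (30, 156), (32, 157), (34, 82), (36, 150), (38, 151), (40, 153), (42, 156), (44, 156), (46, 158)] rows [298.75 263.79] [298.17 244.97]
16 [(-2, 87), (0, 86), (2, 88), (4, 88), (6, 74), (8, 57), (10, 86), (12, 79), (14, 83), (16, 89), (18, 84), (20, 47), (22, 82), (24, 86), (26, 87), (28, 127), (30, 155), (32, 159), (34, 80), (36, 151), (38, 152), (40, 154), (42, 155), (44, 156), (46, 156)] rows [351.68 263.57] [352.04 244.74]
24 [(-2, 87), (0, 85), (2, 85), (4, 85), (6, 86), (8, 84), (10, 83), (12, 84), (14, 85), (16, 84), (18, 85), (20, 85), (22, 85), (24, 85), (26, 85), (28, 123), (30, 155), (32, 158), (34, 80), (36, 151), (38, 152), (40, 153), (42, 154), (44, 154), (46, 247)] rows [364.84 263.47] [365.43 244.67]
[(195, 137), (198, 141), (201, 144), (204, 149), (207, 152), (210, 160), (213, 159), (216, 158), (219, 157), (222, 155), (225, 154), (228, 152), (231, 150), (234, 97), (237, 160), (240, 157), (243, 154), (246, 83), (249, 88), (252, 86), (255, 88), (258, 108), (261, 128), (264, 132), (267, 131), (270, 133), (273, 130), (276, 182), (279, 85), (282, 85), (285, 85), (288, 86), (291, 84), (294, 85), (297, 85)]
```

The tilt is now about 89° and the foot is pressed lightly on the vice bed. I'll let go.

Request:
arm_command([
  [[0.5, 0, 0, 0], [0, 0, 0, 0], [0, 0, 0, 0], [0, 0, 0, 0], [0, 0, 0, 0], [0, 0, 0, 0], [0, 0, 0, 0], [0, 0, 0, 0]],
], squeeze=3)

```text
time_s: 26.4
tool_pos: [522.4, 192.4, 99.1]
tool_rot: [[-0.192, 0.981, 0.0], [0.981, 0.192, 0.0], [0.0, 0.0, -1.0]]
force: [0.6, 0.3, 3.2]
opening: 0.61
gripper_force: 3.0
```

Request:
arm_command([
  [[0, 0, 0, 0], [0, 0, 0, 0], [0, 0, 0, 0], [0, 0, 0, 0], [0, 0, 0, 0], [0, 0, 0, 0], [0, 0, 0, 0], [0, 0, 0, 0]],
], grip=0.85)

```text
time_s: 27.4
tool_pos: [522.3, 192.4, 99.0]
tool_rot: [[-0.192, 0.981, 0.0], [0.981, 0.192, 0.0], [0.0, 0.0, -1.0]]
force: [0.3, -0.3, 0.5]
opening: 0.854
gripper_force: 0.0
```

```bash
python3 prof.py | egrep -v "^(-24|-16|16|24) "
python3 - <<'E'
from cell import robot
from h import *
d=robot.read_camera("scene");b=d["img"].mean(2)
a=np.radians(11.3);xv=np.array([np.cos(a),np.sin(a),0]);yv=np.array([-xv[1],xv[0],0]);F=np.array([524.6,179.3,0])
np.save("sc.npy",d["img"])
for z in(70,95,115,128):
  print(z,[(int(q),int(b[int(round(p[1])),int(round(p[0]))])) for q in range(-10,36,2) for p in[proj(d,F-22*xv+q*yv+[0,0,z])]])
E
```

```text
27.4 [522.27 192.36  99.01] [ 0.26 -0.31  0.54]
TCP s,t 13.265528182413027 0.2696643412927786
80 foot [325.97 225.28] bore [325.96 256.71]
84 foot [326.01 232.6 ] bore [325.98 260.43]
87 foot [326.04 238.18] bore [326.   263.32]
90 foot [326.07 243.81] bore [326.02 266.29]
[(195, 137), (198, 141), (201, 143), (204, 148), (207, 151), (210, 161), (213, 159), (216, 159), (219, 158), (222, 156), (225, 153), (228, 151), (231, 150), (234, 137), (237, 146), (240, 158), (243, 156), (246, 84), (249, 84), (252, 81), (255, 82), (258, 126), (261, 133), (264, 129), (267, 131), (270, 132), (273, 79), (276, 81), (279, 81), (282, 82), (285, 82), (288, 81), (291, 82), (294, 81), (297, 81)]
70 [(-10, 238), (-8, 235), (-6, 239), (-4, 238), (-2, 235), (0, 194), (2, 72), (4, 72), (6, 75), (8, 74), (10, 74), (12, 76), (14, 74), (16, 74), (18, 77), (20, 78), (22, 78), (24, 78), (26, 77), (28, 77), (30, 77), (32, 73), (34, 78)]
95 [(-10, 50), (-8, 55), (-6, 52), (-4, 53), (-2, 53), (0, 53), (2, 48), (4, 20), (6, 21), (8, 61), (10, 74), (12, 75), (14, 74), (16, 73), (18, 76), (20, 77), (22, 78), (24, 78), (26, 78), (28, 71), (30, 30), (32, 53), (34, 210)]
115 [(-10, 50), (-8, 54), (-6, 53), (-4, 53), (-2, 53), (0, 53), (2, 48), (4, 13), (6, 37), (8, 76), (10, 81), (12, 74), (14, 74), (16, 73), (18, 74), (20, 76), (22, 78), (24, 78), (26, 77), (28, 75), (30, 76), (32, 77), (34, 78)]
128 [(-10, 55), (-8, 52), (-6, 53), (-4, 53), (-2, 53), (0, 53), (2, 50), (4, 36), (6, 33), (8, 79), (10, 73), (12, 74), (14, 75), (16, 74), (18, 73), (20, 73), (22, 76), (24, 83), (26, 78), (28, 79), (30, 98), (32, 87), (34, 77)]
```

The plate stands on its own (bore rows unchanged). I'll back straight up.

Request:
arm_command([
  [[0, 0, -3, 0], [0, 0, -8, 0], [0, 0, -15, 0], [0, 0, -20, 0], [0, 0, -20, 0], [0, 0, -20, 0], [0, 0, -14, 0], [0, 0, 0, 0]],
])

```text
time_s: 28.5
tool_pos: [523.2, 192.5, 200.8]
tool_rot: [[-0.192, 0.981, 0.003], [0.981, 0.192, 0.0], [-0.0, 0.003, -1.0]]
force: [-0.5, -0.6, -0.6]
opening: 0.854
gripper_force: 0.0
```

Run:
```python
from cell import robot
from h import *
s=robot.sense();T=np.array(s["tool_pos"]);print(T)
c=robot.read_camera("wrist");g=c["img"].astype(int);b=g.mean(2)
a=np.radians(11.3);xv=np.array([np.cos(a),np.sin(a),0]);yv=np.array([-xv[1],xv[0],0]);F=np.array([524.6,179.3,0])
smp=lambda P:int(b[tuple(np.round(proj(c,P,True)[::-1]).astype(int))])
for t in(-20,20):
  print("plate top z132",t,[(q,smp(F+q*yv+t*xv+[0,0,132])) for q in range(-4,32)])
  print("jaw z59",t,[(q,smp(F+q*yv+t*xv+[0,0,59])) for q in range(24,100,2)])
print("lat z132",[(t,smp(F+13*yv+t*xv+[0,0,132])) for t in range(-30,31,2)])
```

```text
[523.18 192.51 200.77]
plate top z132 -20 [(-4, 241), (-3, 241), (-2, 241), (-1, 241), (0, 241), (1, 241), (2, 241), (3, 241), (4, 242), (5, 235), (6, 235), (7, 241), (8, 242), (9, 242), (10, 242), (11, 242), (12, 242), (13, 242), (14, 242), (15, 242), (16, 242), (17, 239), (18, 240), (19, 241), (20, 190), (21, 91), (22, 126), (23, 109), (24, 139), (25, 77), (26, 81), (27, 82), (28, 81), (29, 82), (30, 81), (31, 82)]
jaw z59 -20 [(24, 82), (26, 81), (28, 99), (30, 158), (32, 164), (34, 116), (36, 150), (38, 152), (40, 151), (42, 219), (44, 240), (46, 239), (48, 238), (50, 234), (52, 227), (54, 223), (56, 155), (58, 140), (60, 137), (62, 132), (64, 77), (66, 155), (68, 154), (70, 155), (72, 152), (74, 151), (76, 155), (78, 156), (80, 160), (82, 84), (84, 44), (86, 139), (88, 158), (90, 157), (92, 166), (94, 101), (96, 100), (98, 99)]
plate top z132 20 [(-4, 242), (-3, 241), (-2, 241), (-1, 241), (0, 241), (1, 241), (2, 241), (3, 241), (4, 242), (5, 235), (6, 242), (7, 242), (8, 241), (9, 241), (10, 241), (11, 242), (12, 241), (13, 242), (14, 241), (15, 241), (16, 242), (17, 242), (18,
[... 214 characters left out ...]
 (36, 152), (38, 233), (40, 233), (42, 242), (44, 241), (46, 242), (48, 241), (50, 231), (52, 202), (54, 199), (56, 146), (58, 134), (60, 134), (62, 130), (64, 76), (66, 158), (68, 159), (70, 158), (72, 246), (74, 248), (76, 159), (78, 160), (80, 120), (82, 237), (84, 131), (86, 95), (88, 162), (90, 147), (92, 110), (94, 116), (96, 116), (98, 116)]
lat z132 [(-30, 209), (-28, 209), (-26, 237), (-24, 242), (-22, 245), (-20, 242), (-18, 242), (-16, 68), (-14, 80), (-12, 82), (-10, 79), (-8, 222), (-6, 241), (-4, 241), (-2, 241), (0, 241), (2, 241), (4, 241), (6, 242), (8, 242), (10, 157), (12, 82), (14, 83), (16, 75), (18, 243), (20, 242), (22, 228), (24, 242), (26, 241), (28, 219), (30, 215)]
```

The plate top is at s≈4–20 with both holes up at t≈−12.5 and +13.5, so it is centred to 0.5 mm. The jaw back is at s≈61.5. I'll close the fingers and go down behind the jaw.

Request:
arm_command([
  [[5, 0, 0, 0], [10, 0, 0, 0], [15, 0, 0, 0], [15, 0, 0, 0], [12, 0, 0, 0], [7, 0, 0, 0], [0, 0, 0, 0], [0, 0, 0, 0]],
], grip=0, squeeze=20)

```text
time_s: 29.55
tool_pos: [510.1, 254.9, 199.0]
tool_rot: [[-0.191, 0.982, -0.0], [0.982, 0.191, -0.0], [-0.0, -0.0, -1.0]]
force: [0.2, -0.3, 0.1]
opening: 0.006
gripper_force: 0.0
```

Request:
arm_command([
  [[0, 0, 15, 0], [0, 0, 25, 0], [0, 0, 30, 0], [0, 0, 25, 0], [0, 0, 20, 0], [0, 0, 15, 0], [0, 0, 8, 0], [0, 0, 5, 0]],
])

```text
time_s: 30.55
tool_pos: [510.2, 255.1, 55.8]
tool_rot: [[-0.191, 0.982, 0.0], [0.982, 0.191, 0.0], [0.0, 0.0, -1.0]]
force: [0.5, -0.2, 0.1]
opening: 0.009
gripper_force: 0.0
```

Request:
arm_command([
  [[0, 0, 3, 0], [0, 0, 2, 0], [0, 0, 1, 0], [0, 0, 0, 0], [0, 0, 0, 0], [-1, 0, 0, 0], [-1, 0, 0, 0], [0, 0, 0, 0]],
])

```text
time_s: 31.55
tool_pos: [510.4, 253.1, 50.0]
tool_rot: [[-0.191, 0.982, 0.0], [0.982, 0.191, 0.0], [-0.0, 0.0, -1.0]]
force: [0.6, -1.0, -0.2]
opening: 0.003
gripper_force: 0.0
```

Request:
arm_command([
  [[-1, 0, 0, 0], [-1, 0, 0, 0], [-1, 0, 0, 0], [-1, 0, 0, 0], [-1, 0, 0, 0], [-1, 0, 0, 0], [-1, 0, 0, 0], [-1, 0, 0, 0]],
])

```text
time_s: 32.55
tool_pos: [511.9, 245.4, 50.0]
tool_rot: [[-0.192, 0.981, 0.0], [0.981, 0.192, 0.0], [0.0, 0.0, -1.0]]
force: [-0.3, 2.0, -0.5]
opening: 0.004
gripper_force: 1.5
```

Request:
arm_command([
  [[-0.8, 0, 0, 0], [-0.8, 0, 0, 0], [-0.8, 0, 0, 0], [-0.8, 0, 0, 0], [-0.5, 0, 0, 0], [0, 0, 0, 0], [0, 0, 0, 0], [0, 0, 0, 0]],
])

```text
time_s: 33.55
tool_pos: [512.6, 241.7, 50.0]
tool_rot: [[-0.192, 0.981, 0.0], [0.981, 0.192, -0.0], [-0.0, 0.0, -1.0]]
force: [-0.8, 4.1, 0.3]
opening: 0.005
gripper_force: 2.1
```

Request:
arm_command([
  [[-0.6, 0, 0, 0], [-0.6, 0, 0, 0], [-0.6, 0, 0, 0], [-0.6, 0, 0, 0], [-0.6, 0, 0, 0], [0, 0, 0, 0], [0, 0, 0, 0], [0, 0, 0, 0]],
])

```text
time_s: 34.55
tool_pos: [513.2, 238.7, 50.0]
tool_rot: [[-0.192, 0.981, 0.0], [0.981, 0.192, -0.0], [-0.0, -0.0, -1.0]]
force: [-0.7, 3.6, -0.1]
opening: 0.001
gripper_force: 1.9
```

```bash
cat > pl.py <<'E'
from cell import robot
from h import *
s=robot.sense();T=np.array(s["tool_pos"])
c=robot.read_camera("top");b=c["img"].mean(2)
a=np.radians(11.3);xv=np.array([np.cos(a),np.sin(a),0]);yv=np.array([-xv[1],xv[0],0]);F=np.array([524.6,179.3,0])
print(s["time_s"],(T-F)@yv,s["force"]@yv,s["force"])
d=robot.read_camera("wrist");w=d["img"].mean(2)
f=lambda P:tuple(np.round(proj(d,P,True)[::-1]).astype(int))
for t in(-20,20):
  print("top z132",t,[(q,int(w[f(F+q*yv+t*xv+[0,0,132])])) for q in range(-8,30,2)  if 0<=f(F+q*yv+t*xv+[0,0,132])[0]<480],f(F+[0,0,132]))
E
python3 pl.py
```

```text
34.55 60.47980083391447 3.6816810050793465 [-0.74  3.61 -0.06]
top z132 -20 [(22, 28), (24, 26), (26, 27), (28, 29)] (np.int64(509), np.int64(326))
top z132 20 [(22, 26), (24, 28), (26, 29), (28, 26)] (np.int64(509), np.int64(326))
```

Request:
arm_command([
  [[-0.4, 0, 0, 0], [-0.4, 0, 0, 0], [-0.4, 0, 0, 0], [-0.4, 0, 0, 0], [0, 0, 0, 0], [0, 0, 0, 0], [0, 0, 0, 0], [0, 0, 0, 0]],
])

```text
time_s: 35.65
tool_pos: [513.3, 238.2, 50.1]
tool_rot: [[-0.191, 0.982, -0.0], [0.982, 0.191, 0.002], [0.002, 0.0, -1.0]]
force: [-1.6, 7.6, -1.0]
opening: 0.008
gripper_force: 3.9
```

Request:
arm_command([
  [[-0.5, 0, 0, 0], [-0.5, 0, 0, 0], [-0.5, 0, 0, 0], [-0.5, 0, 0, 0], [0, 0, 0, 0], [0, 0, 0, 0], [0, 0, 0, 0], [0, 0, 0, 0]],
])

```text
time_s: 36.65
tool_pos: [513.3, 237.8, 50.1]
tool_rot: [[-0.191, 0.982, -0.0], [0.982, 0.191, 0.005], [0.005, 0.001, -1.0]]
force: [-3.2, 13.8, 0.6]
opening: 0.007
gripper_force: 6.7
```

The jaw has bottomed out at 14 N with no further travel, so it is closed. I'll back off and rise for a check.

Request:
arm_command([
  [[2, 0, 0, 0], [2, 0, 0, 0], [3, 0, 0, 0], [4, 0, 0, 0], [2, 0, -5, 0], [0, 0, -15, 0], [0, 0, -25, 0], [0, 0, -35, 0]],
])

```text
time_s: 37.65
tool_pos: [511.0, 247.8, 131.2]
tool_rot: [[-0.192, 0.981, -0.001], [0.981, 0.192, -0.0], [-0.0, -0.001, -1.0]]
force: [0.9, -0.3, -0.8]
opening: 0.004
gripper_force: 0.0
```

Request:
arm_command([
  [[0, 0, -35, 0], [0, 0, -25, 0], [-10, 0, -15, 0], [-15, 0, 0, 0], [-15, 0, 0, 0], [-12, 0, 0, 0], [-5, 0, 0, 0], [0, 0, 0, 0]],
])

```text
time_s: 38.65
tool_pos: [522.2, 191.7, 204.6]
tool_rot: [[-0.191, 0.982, -0.001], [0.982, 0.191, 0.0], [0.0, -0.001, -1.0]]
force: [-0.1, 0.0, -0.0]
opening: -0.001
gripper_force: 0.0
```

Run:
```python
from cell import robot
from h import *
s=robot.sense();T=np.array(s["tool_pos"]);print(T,s["force"],s["time_s"])
c=robot.read_camera("wrist");g=c["img"].astype(int);b=g.mean(2)
a=np.radians(11.3);xv=np.array([np.cos(a),np.sin(a),0]);yv=np.array([-xv[1],xv[0],0]);F=np.array([524.6,179.3,0])
smp=lambda P:int(b[tuple(np.round(proj(c,P,True)[::-1]).astype(int))])
for t in(-20,20):
  print("plate top z132",t,[(q,smp(F+q*yv+t*xv+[0,0,132])) for q in range(-8,26)])
  print("jaw z59",t,[(q,smp(F+q*yv+t*xv+[0,0,59])) for q in range(8,60,1)])
print("lat z132",[(t,smp(F+9*yv+t*xv+[0,0,132])) for t in range(-34,35,2)])
t0=cv2.imread("pics/top0.png").astype(int);t1=robot.read_camera("top")["img"][:,:,::-1].astype(int)
for n,(u,v) in dict(bottle=(272,183),jar=(383,176),loupe=(346,188)).items():
    print(n,np.abs(t0-t1)[v-12:v+12,u-12:u+12].mean())
```

```text
[522.21 191.73 204.6 ] [-0.1   0.02 -0.  ] 38.65
plate top z132 -20 [(-8, 213), (-7, 212), (-6, 217), (-5, 242), (-4, 242), (-3, 242), (-2, 241), (-1, 242), (0, 242), (1, 229), (2, 243), (3, 236), (4, 236), (5, 237), (6, 238), (7, 238), (8, 239), (9, 239), (10, 241), (11, 242), (12, 243), (13, 243), (14, 243), (15, 246), (16, 149), (17, 69), (18, 69), (19, 146), (20, 196), (21, 79), (22, 81), (23, 81), (24, 82), (25, 81)]
jaw z59 -20 [(8, 81), (9, 82), (10, 82), (11, 81), (12, 83), (13, 82), (14, 82), (15, 81), (16, 68), (17, 121), (18, 157), (19, 158), (20, 160), (21, 169), (22, 122), (23, 100), (24, 131), (25, 153), (26, 151), (27, 152), (28, 153), (29, 152), (30, 155), (31, 155), (32, 154), (33, 157), (34, 157), (35, 169), (36, 245), (37, 240), (38, 239), (39, 234), (40, 230), (41, 225), (42, 223), (43, 221), (44, 219), (45, 215), (46, 213), (47, 209), (48, 202), (49, 199), (50, 201), (51, 188), (52, 128), (53, 74), (54, 73), (55, 156), (56, 155), (57, 155), (58, 152), (59, 153)]
plate top z132 20 [(-8, 209), (-7, 206), (-6, 241), (-5, 242), (-4, 241), (-3, 241), (-2, 242), (-1, 2
[... 615 characters left out ...]
(39, 224), (40, 202), (41, 199), (42, 198), (43, 198), (44, 197), (45, 199), (46, 198), (47, 198), (48, 198), (49, 197), (50, 200), (51, 184), (52, 102), (53, 71), (54, 158), (55, 159), (56, 157), (57, 158), (58, 157), (59, 156)]
lat z132 [(-34, 212), (-32, 210), (-30, 210), (-28, 210), (-26, 240), (-24, 241), (-22, 243), (-20, 239), (-18, 242), (-16, 165), (-14, 81), (-12, 82), (-10, 74), (-8, 225), (-6, 242), (-4, 242), (-2, 242), (0, 242), (2, 242), (4, 242), (6, 242), (8, 242), (10, 107), (12, 84), (14, 84), (16, 78), (18, 245), (20, 242), (22, 223), (24, 242), (26, 242), (28, 222), (30, 217), (32, 214), (34, 212)]
bottle 0.7517361111111112
jar 0.6996527777777778
loupe 0.7361111111111112
```

The plate is upright: its top front edge is at s≈16 and the jaw face at s≈16. It is square on both sides, with the two holes on top and centred, and the bystanders have not moved. Handing in.

```bash
python3 -c "
from cell import robot
print(robot.finish_job())"
```

```text
the job is handed in; nothing more can be done
None
```

I leaned the plate on the stand, regripped it and stood it upright in the vice with the two holes on top and the moving jaw closed snug against it; I handed the job in at about 39 s with the bottle, jar and loupe unmoved, but I viewed 11 pictures, one over the limit of 10.

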